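# Fetch a canister from a deep well with the lifting key

## Task

Take the green-handled lifting key from its holder and use it to fetch the canister with the blue collar from the bottom of its deep well: feel for the slot in the collar, pressing only lightly, let the cross bar down through it, give it a quarter turn and lift the canister out, touching it with nothing but the key. Set it down upright on the floor of the instrument tray, clear of the tray's walls, free the key and stand it fully home in its holder again. Leave the orange canister and everything else where they are.

Things in the scene. Friction and masses are not known exactly. Their poses are not given: they have to be found in the camera images.
- can_blue_center (a point): Centre of the wanted canister, 17 mm above its underside, z up, x and y square to its sides. Square steel body 40 x 40 mm, blue swivelling plastic collar on top, 34 mm tall in all, 0.2 to 0.34 kg. It stands upright on the floor of its well, about 3 mm of play all round. Pressing or pulling on it with more than 25 N spoils it.
- can_blue_top (a point): Centre of the collar's top face; axes of the canister, not of the collar. Slot right through the collar: 27 x 10 mm, 6 mm deep. The collar's angle is NOT reported: the slot's length lies within 1.2 rad either way of the canister's x and stays so unless forced (over 0.08 N m). Under it is a hollow 32 mm square, 13 mm high, with a solid floor 19 mm below this point; a bar turned in there is caught.
- can_amber_center (a point): Centre of the other canister, alike but with an orange collar, standing in the other well. It must stay where it is.
- key_grip (a point): Centre of the green handle (24 mm along its x, 16 mm along y, 50 mm tall) of the loose lifting key, 0.12 kg, which stands in its holder, leaning up to 0.06 rad; z points up the key. Pinch it across the 16 mm. Below the handle: a 20 mm square shank from 30 to 85 mm below this point, sides along x and y, then an 8 mm rod, the cross bar and the guide nose, which ends 130 mm below.
- key_tip (a point): Underside of the key's round guide nose, its lowest point, on the key's axis, axes of the handle. The nose is 5 mm tall, 4 mm across at the bottom, widening to 8 mm; it goes into the slot first at any angle and centres the key. On top of it, 5 to 11 mm above this point, is the steel cross bar, 20 mm long along x and 5 mm wide along y.
- holder_mouth (a point): Centre of the mouth of the key's fixed grey holder, a 56 x 56 mm block 90 mm tall with a chamfered 25 mm square hole 80 mm deep, its sides along x and y. When the key is home its nose stands on the bottom of the hole, its tip 80 mm below this point and the grip 50 mm above it; any of the four quarter turns fits.
- well_a_rim (a point): Centre of the top rim of a fixed upright square steel well, 56 mm outside, 46 mm inside, 115 mm tall, inner floor 110 mm below this point, sides along x and y. A blue band runs round its rim: the blue canister stands in this one.
- well_b_rim (a point): The same for the other well, with an orange band round its rim, in which the orange canister stands.
- tray_in (a point): Centre of the inner floor of the fixed steel instrument tray: 144 mm along x by 124 mm along y inside, walls 3 mm thick, rim 11 mm above the floor. Empty.
- jar: Lidded steel jar, 64 mm across, 60 mm tall, loose; origin under its centre. Leave it alone.
- vial_red: Small bottle with a red cap, 38 mm across, 75 mm tall, loose; origin under its centre. Leave it alone.
- vial_green: Small bottle with a green cap, like the other. Leave it alone.
- mirror: Round head mirror, 90 mm across, 8 mm thick, with a stem 60 mm long along its x, lying flat, loose; origin under the disc's centre. Leave it alone.
- bowl: Open steel bowl, 100 mm across, 35 mm tall, loose; origin under its centre. Leave it alone.
- speculum0: Small steel ear funnel, 26 mm across, 34 mm tall, standing wide end down, loose; origin under its centre. Leave it alone.
- speculum1: Another ear funnel like it. Leave it alone.
There are look-alikes about, which are no part of the job. What is shaped like the part that bears can_blue_center but pink or yellow is not meant. Leave any turquoise look-alike of the part that bears tray_in alone.

How it is judged:
On the way, in this order (a step that is already met when the one before it is completed fails the run):
1. the blue canister hangs on the key, clear above the rim of its well (height (world z) of can_blue_center above 0.134 m and contact force between key and can_blue above 0.8 N and contact force between the fingers and can_blue below 0.1 N), for 0.1 s.
2. the blue canister stands upright in the tray and the key is drawn out of it (x of can_blue_center in the frame of tray_in between -0.055 and 0.055 m and y of can_blue_center in the frame of tray_in between -0.045 and 0.045 m and z of can_blue_center in the frame of tray_in below 0.021 m and angle between can_blue_center's own z axis and vertical below 0.08 rad and z of key_tip in the frame of can_blue_center above 0.02 m and linear speed of can_blue below 0.02 m/s), for 0.2 s.
At the end, for the whole second after the job is handed in: The blue canister stands upright (within 0.08 rad) and still on the tray's floor, its centre within 55 mm (tray x) and 45 mm (tray y) of the tray's centre; the key stands in its holder, its tip within 5 mm of the bottom of the hole and 6 mm of its axis, upright within 0.1 rad, at rest (x of can_blue_center in the frame of tray_in between -0.055 and 0.055 m and y of can_blue_center in the frame of tray_in between -0.045 and 0.045 m and z of can_blue_center in the frame of tray_in below 0.021 m and angle between can_blue_center's own z axis and vertical below 0.08 rad and linear speed of each of can_blue, key below 0.01 m/s and horizontal distance between key_tip and holder_mouth below 0.006 m and z of key_tip in the frame of holder_mouth below -0.075 m and angle between key_tip's own z axis and vertical below 0.1 rad); the robot touches nothing.
It fails at once if the blue canister is pressed or pulled by the key with more than 25 N (contact force between key and can_blue above 25 N).
It fails at once if the robot touches the blue canister itself (contact force between any of the fingers, the arm and can_blue above 1 N).
It fails at once if the orange canister is moved more than 8 mm (distance of can_amber_center from where it was at the start of the episode above 0.008 m).
It fails at once if the jar, a bottle, the mirror, the bowl or an ear funnel is moved more than 20 mm (distance of any of jar, vial_red, vial_green, mirror, bowl, speculum0, speculum1 from where it was at the start of the episode above 0.02 m).
It also fails if it takes over 72 s, if anything falls off the work surface, if the arm or the gripper's body presses on something with over 40 N, if the wrist force passes 120 N, or if a joint passes its speed limit or range.

## Robot

A 6-joint arm with a two-finger parallel gripper is mounted at the origin on the work surface. World frame = base frame: x ahead of the robot, y to its left, z up, the work surface at z = 0. Lengths are in m, angles in rad, forces in N, time in s.
With the tool pointing down it reaches from about 0.325 to 0.775 m from the base axis. Payload 5.5 kg.
Tool frame: the origin (TCP) lies on the mounting face of the last link; the fingertips stand 182 mm ahead of it and the grasp point (between the pads) lies 163 mm ahead of it; z points along the fingers, y is the direction in which the jaws open and shut (so a half turn about z gives the same grasp; the last joint's range is limited). The gripper opens to 88 mm and grips with 3 to 60 N. Pads are 20 mm wide; open, the fingers measure 115 mm over their backs; the gripper's body (75 mm by 178 mm) begins 61 mm behind the grasp point.
Start: joints at [-1.22, 0.091, 1.231, -0, 1.82, -0.057], TCP at [0.238, -0.551, 0.405] pointing down, gripper open.
Joint ranges: [-2.87, 2.87], [-0.86, 2.18], [0.17, 2.46], [-1.51, 4.65], [0.06, 2.69], [-2.65, 2.65]. Speed limits (rad/s): [2.57, 2.57, 3.01, 3.14, 3.14, 3.14].

## Interface

Orientations are given as a rotation vector (axis times angle).
In Python, from workcell import ctrl gives the robot as it stands. The module is installed in compiled form; this text tells all that it offers.
- The arm moves only by the tool send_rows, never from a script. Its argument "targets" is a list of rows, each a list of 7 numbers: the shift along the tool's x, y, z in mm, then the turn, a rotation vector about the tool's x, y, z in degrees, then the finger opening in mm, from 0 to 87.8. In form: [[x, y, z, ax, ay, az, hand], ...]. A call has 1 to 5 rows; each row is the pose to reach, as a shift and turn from the pose commanded when the call began, along the tool's axes at that moment; what a row does not reach only later rows make up. A row lasts 1/8 s, in which the tool goes at most 62.5 mm and 10.7 degrees, less where a joint would pass 70% of its speed; a pose out of reach is approached as far as the arm can. A call with a gripper value outside its range is refused whole. The fingers move at their own pace and stop on an object; the grip force is fixed at half the most. Time passes only in rows, so rows that repeat a pose let the fingers close. It gives the time, the measured TCP pose, the force and the opening at its end, in the units of the state.
- ctrl.state(): the state, without advancing time (a new reading comes with each control period).
- ctrl.get_image(name): name is "scene" or "top"; returns a dict with "pixels" (480x640x3 uint8, red, green, blue), "fov_y" (degrees; the focal length in pixels is half the picture's height over the tangent of half this angle, whatever the lens; pixels are square), "cx", "cy" (the principal point, pixels), "dist_coeffs" ([k1, k2, p1, p2, k3] as OpenCV has them; the pictures are not rectified), "world_from_camera" (4x4, takes a point from camera to world coordinates). Camera axes: x right, y down, z forward; pixel columns grow to the right and rows downward; lengths in m; the calibration is good to about 2 mm. A picture is of the moment at which its call begins. There is no depth.
- ctrl.hand_in(): hands the job in, once; it reports no verdict.
The state is a dict: "t": time; "q": joint angles; "joint_vel": joint speeds; "joint_torque": joint torques, N m; "tool_pos": TCP position; "tool_rot": TCP orientation; "ft_force": force on the tool from outside, world axes, zero at the start; "ft_torque": the same for the moment, N m; "width": finger opening in m.
Only numpy, scipy, OpenCV 4.12 (cv2) and the standard library are available. Lean on these libraries where they do the work, as an engineer would, in place of code of your own. Each camera call takes 0.05 s, during which the arm holds its last target.

## Working session

There is one attempt and no reset: what is moved stays moved. The work goes in short steps, Python scripts to look and compute and a tool call to move; the robot and the scene stay as the last step left them, time stands still between calls to the robot, and variables do not carry over. Pictures are saved under pics/ and viewed, and the job is handed in when it is done.

Besides the shell and the picture viewer there is one more tool, called by a JSON object that holds its "fn" and its "kwargs". send_rows: Moves the arm, as the interface text tells. Its arguments: {"type":"object","properties":{"targets":{"type":"array"}},"required":["targets"]}

```bash
mkdir -p pics
cat > h.py <<'E'
import numpy as np, cv2
from workcell import ctrl
def shot(name,fn):
    im=ctrl.get_image(name); cv2.imwrite('pics/'+fn+'.png',im['pixels'][:,:,::-1])
    import pickle; pickle.dump(im,open('pics/'+fn+'.pkl','wb')); return im
def K(im):
    f=240/np.tan(np.radians(im['fov_y'])/2); return np.array([[f,0,im['cx']],[0,f,im['cy']],[0,0,1]])
def ray(im,uv):
    p=cv2.undistortPoints(np.array(uv,float).reshape(-1,1,2),K(im),np.array(im['dist_coeffs']))[:,0]
    T=np.array(im['world_from_camera']); d=np.c_[p,np.ones(len(p))]@T[:3,:3].T
    return T[:3,3],d
def atz(im,uv,z):
    o,d=ray(im,uv); return o+d*((z-o[2])/d[:,2])[:,None]
def proj(im,P):
    T=np.linalg.inv(np.array(im['world_from_camera']))
    r=cv2.Rodrigues(T[:3,:3])[0]
    return cv2.projectPoints(np.array(P,float).reshape(-1,1,3),r,T[:3,3],K(im),np.array(im['dist_coeffs']))[0][:,0]
E
python3 - <<'E'
from h import *
for n in('scene','top'):
    im=shot(n,n+'0'); print(n,im['fov_y'],im['cx'],im['cy'],im['dist_coeffs']); print(np.round(im['world_from_camera'],3))
print(ctrl.state())
E
```

```text
scene 42.5847664546251 327.7803737759469 237.1130517761849 [-0.115657  0.        0.        0.        0.      ]
[[-0.468  0.577 -0.669  1.344]
 [ 0.884  0.315 -0.347  0.44 ]
 [ 0.01  -0.753 -0.657  0.968]
 [ 0.     0.     0.     1.   ]]
top 46.80653144089935 323.57584440093495 244.21792342579354 [-0.05476872  0.          0.          0.          0.        ]
[[ 0.007 -0.996  0.089  0.354]
 [-1.    -0.008 -0.004 -0.015]
 [ 0.005 -0.089 -0.996  1.356]
 [ 0.     0.     0.     1.   ]]
{'t': 0.1, 'q': array([-1.21969979e+00,  9.17899623e-02,  1.23176617e+00, -2.05661895e-05,
        1.81979497e+00, -5.67060456e-02]), 'joint_vel': array([ 0.00091659, -0.00122454, -0.00348653,  0.00016004, -0.00109436,
       -0.00041811]), 'joint_torque': array([ 3.99170589e-03, -4.47854877e+01, -4.07571352e+01,  7.02112773e-02,
        2.84346112e-02, -1.23359678e-04]), 'tool_pos': array([ 0.23796628, -0.5508506 ,  0.40361545]), 'tool_rot': array([-3.07481264e+00, -6.35785893e-01,  4.35846004e-04]), 'ft_force': array([ 0.45001229, -0.89395134, -0.46124881]), 'ft_torque': array([-0.05186698, -0.01927514,  0.04346309]), 'width': 0.08765528869104741}
```

View pics/scene0.png

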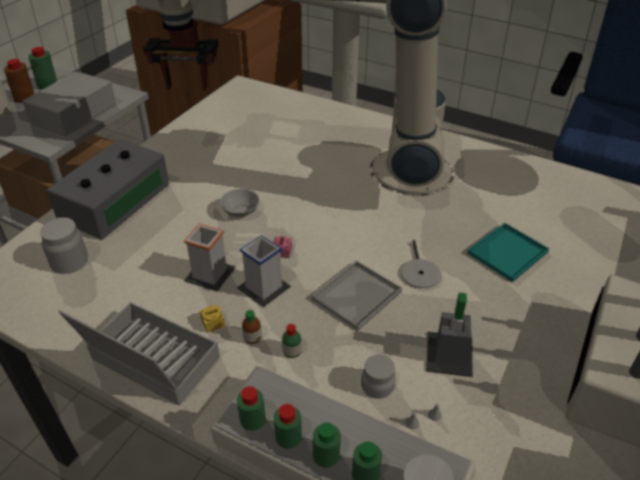

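View pics/top0.png

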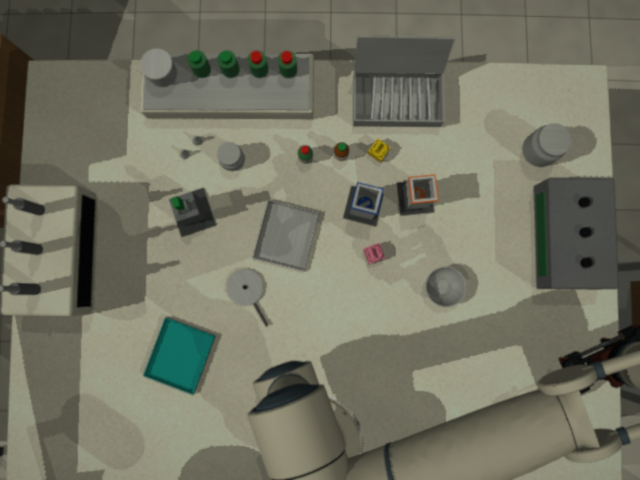

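Run:
```python
import cv2,numpy as np
a=cv2.imread('pics/top0.png'); b=cv2.imread('pics/scene0.png')
def z(i,x,y,w,h,s): return cv2.resize(i[y:y+h,x:x+w],None,fx=s,fy=s,interpolation=cv2.INTER_CUBIC)
cv2.imwrite('pics/c1.png',np.hstack([z(a,340,170,100,60,4),z(a,160,180,60,60,4)]))
cv2.imwrite('pics/c2.png',z(a,245,190,85,90,6))
cv2.imwrite('pics/c3.png',np.hstack([z(b,180,215,110,90,4),z(b,420,285,60,90,4)]))
```

```text
(no output)
```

View pics/c1.png

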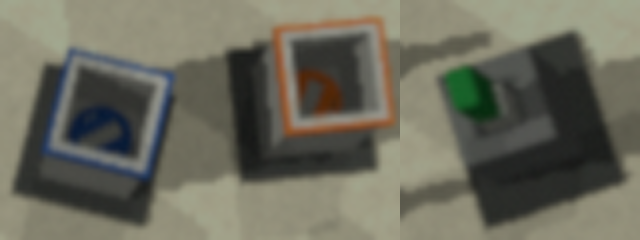

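View pics/c2.png

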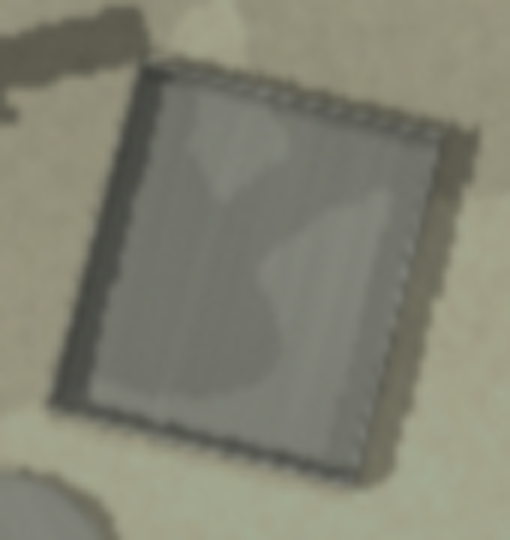

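View pics/c3.png

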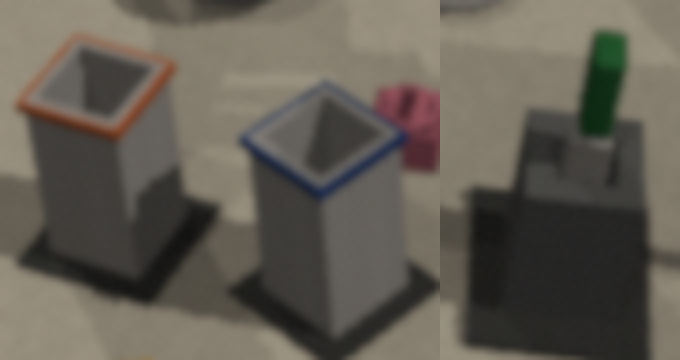

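Run:
```python
import cv2,numpy as np
a=cv2.imread('pics/top0.png'); b=cv2.imread('pics/scene0.png')
def z(i,x,y,w,h,s):
    r=i[y:y+h,x:x+w]; r=cv2.resize(r,None,fx=s,fy=s,interpolation=cv2.INTER_CUBIC)
    return cv2.convertScaleAbs(r,alpha=1.8)
cv2.imwrite('pics/d1.png',np.hstack([z(a,163,183,40,50,10),z(b,430,285,40,50,10)]))
cv2.imwrite('pics/d2.png',np.hstack([z(a,343,175,45,50,8),z(b,235,230,50,50,8)]))
```

```text
(no output)
```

View pics/d1.png

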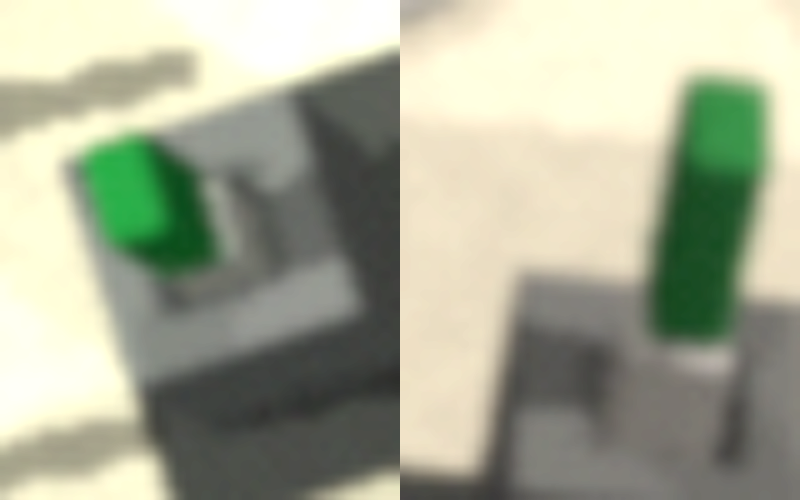

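View pics/d2.png

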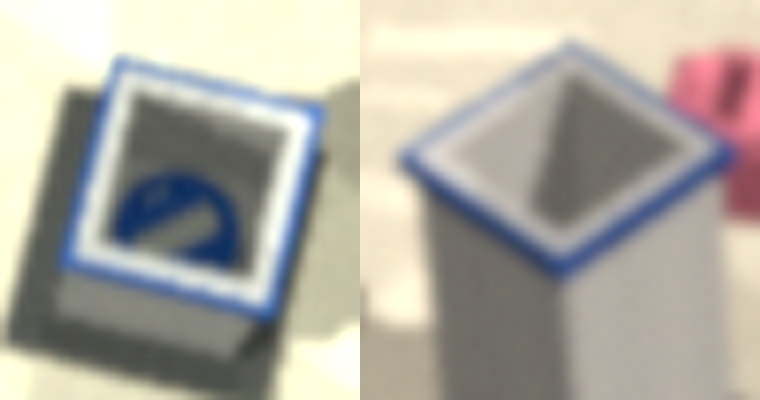

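```bash
cat > fit.py <<'E'
from h import *
import pickle
from scipy.optimize import least_squares
A=pickle.load(open('pics/top0.pkl','rb'));B=pickle.load(open('pics/scene0.pkl','rb'))
def sq(x,y,yaw,w,z,h=None):
    h=h or w
    c=np.array([[-w,-h],[w,-h],[w,h],[-w,h]])/2; R=np.array([[np.cos(yaw),-np.sin(yaw)],[np.sin(yaw),np.cos(yaw)]])
    return np.c_[c@R.T+[x,y],np.full(4,z)]
def m(res,pts):
    out=[]
    for p in pts:
        out.append(res[np.argmin(np.linalg.norm(res-p,axis=1))]-p)
    return np.array(out).ravel()
def fit(w,z,ptsA,ptsB,yaw0,h=None):
    x0=atz(A,[np.mean(ptsA,0)],z)[0] if ptsA is not None else atz(B,[np.mean(ptsB,0)],z)[0]
    def f(p):
        P=sq(p[0],p[1],p[2],w,z,h); r=[]
        if ptsA is not None: r.append(m(proj(A,P),np.array(ptsA)))
        if ptsB is not None: r.append(m(proj(B,P),np.array(ptsB)))
        return np.concatenate(r)
    s=least_squares(f,[x0[0],x0[1],yaw0],x_scale=[.01,.01,.1],diff_step=1e-4); return s.x, np.round(s.fun,1)
if __name__=='__main__':
    o=lambda p,s,ox,oy:[((x+.5)/s-.5+ox,(y+.5)/s-.5+oy) for x,y in p]
    wa=o([(118,58),(325,108),(270,318),(65,265)],8,343,175)
    wb=o([(572-360,40),(735-360,152),(563-360,275),(402-360,157)],8,235,230)
    wb=o([(212,40),(375,148),(203,265),(42,152)],8,235,230)
    for a,b in((wa,wb),(wa,None),(None,wb)): print('wellA',*fit(.056,.115,a,b,-.24))
    ha=o([(65,160),(295,92),(362,310),(140,385)],10,163,183)
    hb=o([(530-440,112),(642-440,125),(648-440,207),(515-440,197)],4,420,285)
    for a,b in((ha,hb),(ha,None),(None,hb)): print('holder',*fit(.056,.09,a,b,.32))
    ka=o([(85,160),(145,135),(170,222),(112,247)],10,163,183)
    kb=o([(690-400,80),(768-400,90),(760-400,172),(685-400,158)],10,430,285)
    for a,b in((ka,kb),(ka,None),(None,kb)): print('keytop',*fit(.024,.165,a,b,.32,.016))
    ta=o([(150,62),(475,128),(365,482),(52,402)],6,245,190)
    print('tray',*fit(.150,.014,ta,None,-.24,.130)); print(*fit(.130,.014,ta,None,-.24,.150))
    print('can',atz(A,o([(179,232)],8,343,175),.039), 'slotends',atz(A,o([(137,252),(221,211)],8,343,175),.039))
E
python3 fit.py
```

```text
wellA [ 0.5720458  -0.11639911 -0.24781843] [ 0.2  1.  -1.8  0.9 -0.9 -1.7  0.8 -1.3 -0.1  0.6 -1.9 -0.8 -0.2 -1.8
  1.4 -0.3]
wellA [ 0.57139466 -0.11734764 -0.24503855] [ 0.6  1.3 -1.4  1.2 -0.4 -1.4  1.2 -1. ]
wellA [ 0.57347841 -0.11496024 -0.25118816] [ 0.2  1.2 -1.7 -0.1 -0.  -1.1  1.6  0.3]
holder [0.55473313 0.30447106 0.32187972] [-0.5 -0.6 -0.4 -1.2 -0.2 -0.3 -1.1 -0.3 -1.1 -1.7  0.1 -1.3 -1.4  0.6
  1.7 -0.8]
holder [0.5533573  0.30314393 0.32735093] [ 0.   0.1  0.  -0.7  0.4  0.2 -0.5  0.3]
holder [0.55640811 0.30542408 0.31726879] [-0.9 -1.   0.3 -0.5 -1.2  1.4  1.8 -0. ]
keytop [0.55336872 0.30493984 0.30164268] [-1.2 -1.9 -0.1 -1.5  0.3  0.2 -1.  -0.2 -0.7 -2.   0.3 -1.8  0.8 -0.4
 -0.6 -0.3]
keytop [0.55148061 0.30378124 0.34995992] [-0.9 -0.8  0.1 -0.8  1.   0.8 -0.2  0.8]
keytop [0.55593299 0.30589405 0.26479648] [-0.4 -1.   0.6 -0.5  0.6  0.8 -0.8  0.7]
tray [ 0.49824144  0.06639336 -0.25123675] [ 0.8 -1.9 -2.1  0.5  0.4  0.9  0.8  0.5]
[ 0.49812802  0.06646888 -0.24811306] [-4.3  1.1  0.8  5.4  5.5 -2.1 -2.  -4.4]
can [[ 0.57098042 -0.11894929  0.039     ]] slotends [[ 0.56479996 -0.10633028  0.039     ]
 [ 0.57747315 -0.13158407  0.039     ]]
```

```bash
cat >> h.py <<'E'
from scipy.spatial.transform import Rotation as Ro
def grip(s=None):
    s=s or ctrl.state(); R=Ro.from_rotvec(s['tool_rot']); return s['tool_pos']+R.apply([0,0,.163])
def down(yaw):
    c,s=np.cos(yaw),np.sin(yaw); return Ro.from_matrix(np.array([[c,s,0],[s,-c,0],[0,0,-1.]]))
def go(xyz,yaw,tilt=None):
    """xyz: target of grasp point"""
    s=ctrl.state(); R=Ro.from_rotvec(s['tool_rot']); T=down(yaw)
    if tilt is not None: T=Ro.from_rotvec(tilt)*T
    p=np.array(xyz)-T.apply([0,0,.163])
    d=R.inv().apply(p-s['tool_pos'])*1000; r=np.degrees((R.inv()*T).as_rotvec())
    print('t',s['t'],'grip',np.round(grip(s),4),'F',np.round(s['ft_force'],1),'w',round(s['width'],4),'q6',round(s['q'][5],2)); print('  shift',np.round(d,1),'turn',np.round(r,2))
E
python3 -c "
from h import *
go([.5545,.3047,.24],.32)
go([.5545,.3047,.14],.32)"
```

```text
t 0.1 grip [ 0.2379 -0.5506  0.2406] F [ 0.5 -0.9 -0.5] w 0.0877 q6 -0.06
  shift [ 629.9 -659.9    1.8] turn [-0.1  -0.    5.03]
t 0.1 grip [ 0.2379 -0.5506  0.2406] F [ 0.5 -0.9 -0.5] w 0.0877 q6 -0.06
  shift [ 629.9 -659.7  101.8] turn [-0.1  -0.    5.03]
```

{"fn": "send_rows", "kwargs": {"targets": [[42,-44,0,0,0,0,87],[84,-88,0,0,0,0,87],[126,-132,0,0,0,0,87],[168,-176,0,0,0,0,87],[210,-220,0,0,0,0,87]]}}

```text
t: 0.72
tool_pos: [0.3437, -0.2637, 0.4042]
tool_rot: [-3.076, -0.635, 0.0]
ft_force: [0.3, -0.1, 0.7]
width: 0.0868
```

{"fn": "send_rows", "kwargs": {"targets": [[42,-44,0,0,0,0,87],[84,-88,0,0,0,0,87],[126,-132,0,0,0,0,87],[168,-176,0,0,0,0,87],[210,-220,0,0,0,0,87]]}}

```text
t: 1.35
tool_pos: [0.4492, 0.0217, 0.4044]
tool_rot: [3.076, 0.636, 0.0]
ft_force: [1.7, 0.5, -0.8]
width: 0.0868
```

{"fn": "send_rows", "kwargs": {"targets": [[42,-44,0,0,0,2,60],[84,-88,0,0,0,4,60],[126,-132,0,0,0,5,60],[168,-176,0,0,0,5,60],[210,-220,0,0,0,5,60]]}}

```text
t: 1.98
tool_pos: [0.5549, 0.307, 0.4041]
tool_rot: [3.101, 0.502, -0.001]
ft_force: [0.4, -1.5, 0.7]
width: 0.0601
```

```bash
python3 -c "
from h import *
go([.5545,.3047,.24],.32)
go([.5545,.3047,.14],.32)
shot('top','top1');shot('scene','scene1')
a=cv2.imread('pics/top1.png')[150:270,140:260];b=cv2.imread('pics/scene1.png')[220:340,390:510]
cv2.imwrite('pics/e1.png',cv2.resize(np.hstack([a,b]),None,fx=3.3,fy=3.3))"
```

```text
t 1.975 grip [0.5548 0.3069 0.2411] F [ 0.4 -1.5  0.7] w 0.0601 q6 1.7
  shift [-1.1  2.   1.1] turn [0.02 0.03 0.04]
t 1.975 grip [0.5548 0.3069 0.2411] F [ 0.4 -1.5  0.7] w 0.0601 q6 1.7
  shift [ -1.    2.  101.1] turn [0.02 0.03 0.04]
```

View pics/e1.png

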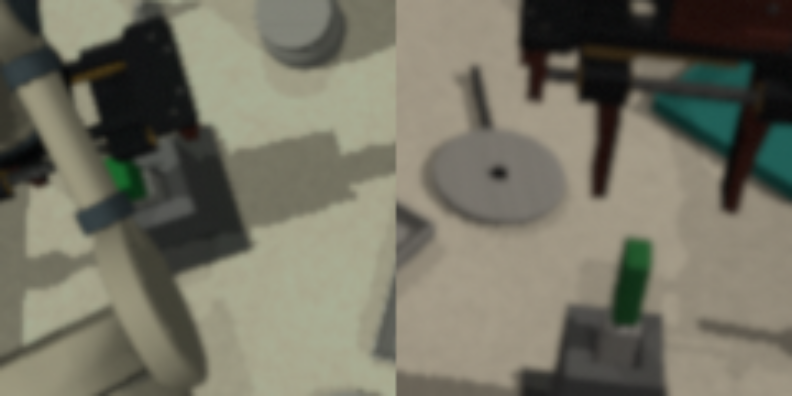

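{"fn": "send_rows", "kwargs": {"targets": [[-1,2,30,0,0,0,60],[-1,2,60,0,0,0,55],[-1,2,85,0,0,0,50],[-1,2,101,0,0,0,45],[-1,2,101,0,0,0,40]]}}

```text
t: 2.7
tool_pos: [0.554, 0.3023, 0.3022]
tool_rot: [3.101, 0.501, -0.004]
ft_force: [-0.3, -0.0, 1.0]
width: 0.0406
```

```bash
python3 -c "
from h import *
go([.5545,.3047,.14],.32)
shot('scene','scene2')
b=cv2.imread('pics/scene2.png')[240:380,390:530]
cv2.imwrite('pics/e2.png',cv2.resize(b,None,fx=4,fy=4))"
```

```text
t 2.7 grip [0.5536 0.3021 0.1392] F [-0.3 -0.   1. ] w 0.0406 q6 1.7
  shift [ 1.2 -2.1 -0.8] turn [0.02 0.15 0.01]
```

View pics/e2.png

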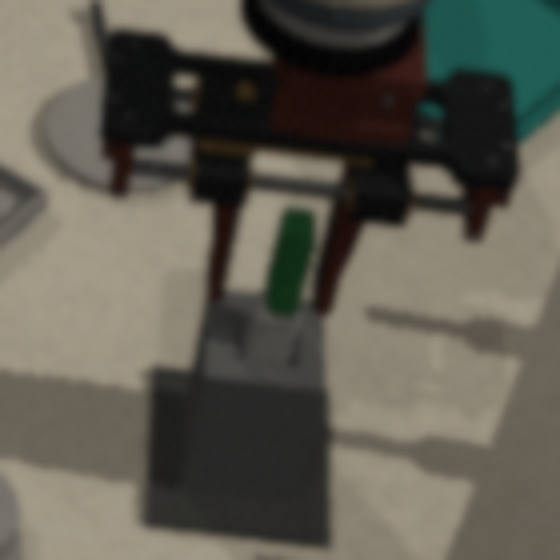

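{"fn": "send_rows", "kwargs": {"targets": [[1,-2,0,0,0,0,30],[1,-2,0,0,0,0,20],[1,-2,0,0,0,0,10],[1,-2,0,0,0,0,0],[1,-2,0,0,0,0,0]]}}

```text
t: 3.38
tool_pos: [0.5546, 0.305, 0.3044]
tool_rot: [-3.101, -0.501, -0.002]
ft_force: [0.3, 0.5, 2.7]
width: 0.0158
```

{"fn": "send_rows", "kwargs": {"targets": [[0,0,0,0,0,0,0],[0,0,0,0,0,0,0],[0,0,0,0,0,0,0]]}}

```text
t: 3.75
tool_pos: [0.5546, 0.305, 0.3043]
tool_rot: [-3.101, -0.501, -0.002]
ft_force: [0.7, 0.1, 4.3]
width: 0.0161
```

```bash
python3 -c "
from h import *
go([.5545,.3047,.14],.32)
print(ctrl.state()['ft_torque'])"
```

```text
t 3.75 grip [0.5548 0.3051 0.1413] F [0.7 0.1 4.3] w 0.0161 q6 1.7
  shift [-0.2  0.3  1.3] turn [-0.02 -0.07  0.03]
[ 0.25281068  0.01282129 -0.00937679]
```

{"fn": "send_rows", "kwargs": {"targets": [[0,0,-20,0,0,0,0],[0,0,-50,0,0,0,0],[0,0,-90,0,0,0,0],[0,0,-130,0,0,0,0],[0,0,-130,0,0,0,0]]}}

```text
t: 4.38
tool_pos: [0.5544, 0.3047, 0.4372]
tool_rot: [-3.1, -0.501, -0.008]
ft_force: [1.1, 0.2, -1.2]
width: 0.0158
```

```bash
python3 -c "
from h import *
go([.5714,-.118,.275],2.035)
print(ctrl.state()['ft_torque'])
shot('scene','scene3');shot('top','top3')
a=cv2.imread('pics/top3.png')[150:270,140:260];b=cv2.imread('pics/scene3.png')[220:340,400:520]
cv2.imwrite('pics/e3.png',cv2.resize(np.hstack([a,b]),None,fx=3.3,fy=3.3))"
```

```text
t 4.375 grip [0.5552 0.3051 0.2742] F [ 1.1  0.2 -1.2] w 0.0158 q6 1.7
  shift [-117.   406.6   -1.5] turn [  0.23  -0.24 -98.24]
[-0.01051789 -0.016098   -0.0033845 ]
```

View pics/e3.png

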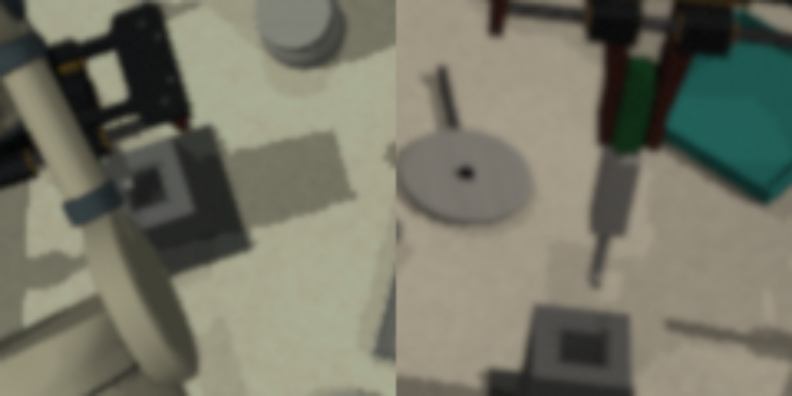

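{"fn": "send_rows", "kwargs": {"targets": [[-17,58,0,0,0,-10,0],[-34,117,0,0,0,-20,0],[-51,175,0,0,0,-30,0],[-67,233,0,0,0,-40,0],[-84,291,0,0,0,-50,0]]}}

```text
t: 5.1
tool_pos: [0.5664, 0.0033, 0.4303]
tool_rot: [-2.599, -1.76, 0.006]
ft_force: [0.6, -0.1, -1.0]
width: 0.0162
```

```bash
python3 -c "
from h import *
go([.5714,-.118,.275],2.035)"
```

```text
t 5.1 grip [0.5656 0.0033 0.2673] F [ 0.6 -0.1 -1. ] w 0.0162 q6 0.33
  shift [-110.8   49.7   -7.7] turn [-3.000e-01 -2.000e-02 -4.839e+01]
```

{"fn": "send_rows", "kwargs": {"targets": [[-25,12,-8,0,0,-10,0],[-60,27,-8,0,0,-20,0],[-90,40,-8,0,0,-30,0],[-111,50,-8,0,0,-40,0],[-111,50,-8,0,0,-48.4,0]]}}

```text
t: 5.72
tool_pos: [0.5712, -0.1183, 0.4378]
tool_rot: [-1.652, -2.666, 0.003]
ft_force: [-0.4, 0.3, -1.2]
width: 0.0156
```

{"fn": "send_rows", "kwargs": {"targets": [[0,0,0,0,0,0,0],[0,0,0,0,0,0,0]]}}

```text
t: 5.98
tool_pos: [0.5712, -0.1162, 0.44]
tool_rot: [-1.66, -2.664, 0.001]
ft_force: [1.3, 0.2, -1.2]
width: 0.0157
```

```bash
python3 -c "
from h import *
go([.5714,-.118,.275],2.035)
shot('scene','scene4');shot('top','top4')
a=cv2.imread('pics/top4.png')[150:250,310:410];b=cv2.imread('pics/scene4.png')[190:290,210:310]
cv2.imwrite('pics/e4.png',cv2.resize(np.hstack([a,b]),None,fx=4,fy=4,interpolation=2))"
```

```text
t 5.975 grip [ 0.5707 -0.1161  0.277 ] F [ 1.3  0.2 -1.2] w 0.0157 q6 -0.72
  shift [-1.7 -0.6  2. ] turn [-0.11 -0.1  -0.46]
```

View pics/e4.png

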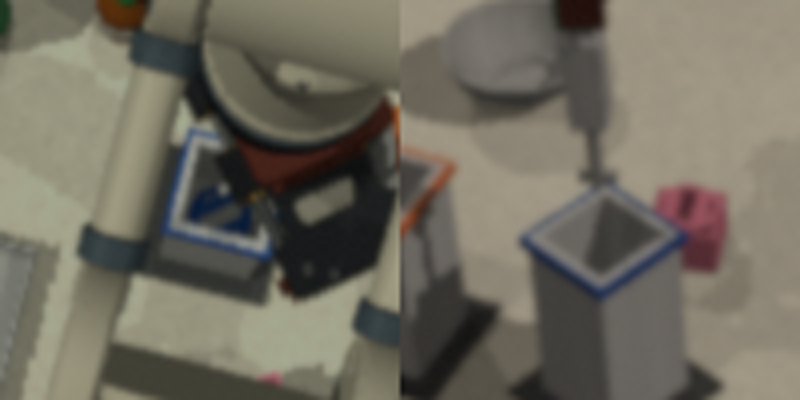

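```bash
python3 -c "
from h import *
b=cv2.imread('pics/scene4.png')[175:250,235:285]
cv2.imwrite('pics/e5.png',cv2.convertScaleAbs(cv2.resize(b,None,fx=8,fy=8,interpolation=2),alpha=1.7))
import pickle
B=pickle.load(open('pics/scene4.pkl','rb'))
g=np.array([.5707,-.1161,.277])
for z in (-.131,-.125,-.120,-.085,-.03): print(z,(proj(B,[g+[0,0,z]])[0]-[235,175]+.5)*8-.5)
"
```

```text
-0.131 [202.65957811 492.19091976]
-0.125 [201.18566984 474.32380542]
-0.12 [199.95158616 459.34832474]
-0.085 [191.16258322 352.2799744 ]
-0.03 [176.80425816 175.76788125]
```

View pics/e5.png

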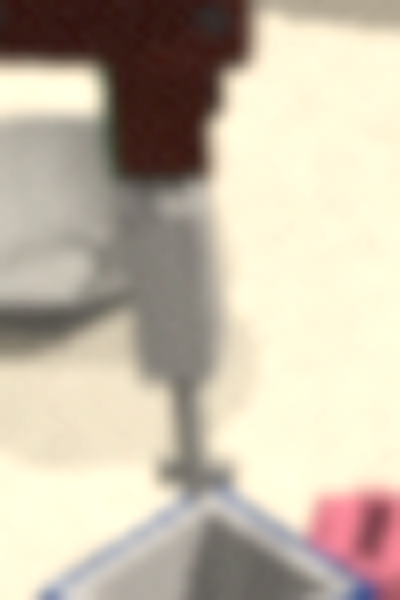

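```bash
python3 -c "
from h import *
import pickle
B=pickle.load(open('pics/scene4.pkl','rb'))
u=[((197+.5)/8-.5+235,(472+.5)/8-.5+175)]
for z in (.152,.154,.156): print(atz(B,u,z))
go([.5714,-.1175,.275],2.035)
"
```

```text
[[ 0.57044767 -0.11752124  0.152     ]]
[[ 0.57234301 -0.1161536   0.154     ]]
[[ 0.57423836 -0.11478597  0.156     ]]
t 6.075 grip [ 0.5709 -0.116   0.2779] F [ 0.  -0.6 -1.7] w 0.0159 q6 -0.72
  shift [-1.4 -0.4  2.9] turn [-0.05 -0.04 -0.39]
```

{"fn": "send_rows", "kwargs": {"targets": [[-1,0,30,0,0,-0.4,0],[-1,0,60,0,0,-0.4,0],[-1,0,85,0,0,-0.4,0],[-1,0,97,0,0,-0.4,0],[-1,0,97,0,0,-0.4,0]]}}

```text
t: 6.7
tool_pos: [0.5715, -0.1171, 0.344]
tool_rot: [-1.649, -2.673, 0.001]
ft_force: [-0.8, 0.7, -0.7]
width: 0.016
```

```bash
python3 -c "
from h import *
go([.5709,-.1172,.1513],2.035)
print(ctrl.state()['ft_torque'])
"
```

```text
t 6.7 grip [ 0.5712 -0.1171  0.181 ] F [-0.8  0.7 -0.7] w 0.016 q6 -0.73
  shift [ 0.2 -0.5 29.7] turn [-0.06 -0.05  0.07]
[ 0.01726079 -0.09212754  0.01903205]
```

{"fn": "send_rows", "kwargs": {"targets": [[0,0,3,0,0,0,0],[0,0,6,0,0,0,0],[0,0,6,0,0,0,0]]}}

```text
t: 7.08
tool_pos: [0.5715, -0.1173, 0.3389]
tool_rot: [1.649, 2.674, 0.0]
ft_force: [0.4, -0.2, -1.5]
width: 0.0155
```

{"fn": "send_rows", "kwargs": {"targets": [[0,0,1,0,0,0,0],[0,0,2,0,0,0,0],[0,0,3,0,0,0,0],[0,0,3,0,0,0,0]]}}

```text
t: 7.58
tool_pos: [0.5715, -0.1173, 0.3355]
tool_rot: [-1.649, -2.674, 0.0]
ft_force: [0.4, -0.3, -2.0]
width: 0.0156
```

```bash
python3 -c "
from h import *
go([.5709,-.1172,.1513],2.035)
print(ctrl.state()['ft_torque'])
"
```

```text
t 7.575 grip [ 0.5715 -0.1173  0.1725] F [ 0.4 -0.3 -2. ] w 0.0156 q6 -0.73
  shift [ 0.4 -0.5 21.2] turn [-0.01 -0.01  0.08]
[-0.02102091 -0.13784572  0.04136854]
```

{"fn": "send_rows", "kwargs": {"targets": [[0,0,1,0,0,0,0],[0,0,2,0,0,0,0],[0,0,2,0,0,0,0]]}}

```text
t: 7.95
tool_pos: [0.5715, -0.1173, 0.3334]
tool_rot: [-1.649, -2.674, 0.0]
ft_force: [-1.0, 0.2, -1.9]
width: 0.0156
```

{"fn": "send_rows", "kwargs": {"targets": [[0,0,1,0,0,0,0],[0,0,2,0,0,0,0],[0,0,2,0,0,0,0]]}}

```text
t: 8.32
tool_pos: [0.5715, -0.1173, 0.3315]
tool_rot: [-1.649, -2.674, 0.0]
ft_force: [0.1, -0.0, -1.2]
width: 0.0161
```

{"fn": "send_rows", "kwargs": {"targets": [[0,0,1,0,0,0,0],[0,0,2,0,0,0,0],[0,0,2,0,0,0,0]]}}

```text
t: 8.7
tool_pos: [0.5715, -0.1173, 0.3295]
tool_rot: [-1.649, -2.674, 0.0]
ft_force: [-0.0, 0.7, -1.6]
width: 0.0158
```

{"fn": "send_rows", "kwargs": {"targets": [[0,0,1,0,0,0,0],[0,0,2,0,0,0,0],[0,0,2,0,0,0,0]]}}

```text
t: 9.07
tool_pos: [0.5715, -0.1173, 0.3275]
tool_rot: [-1.649, -2.674, 0.0]
ft_force: [-0.5, 0.2, -1.3]
width: 0.0159
```

Tip ≈ 33 mm; the bar is about at the slot's mouth.

{"fn": "send_rows", "kwargs": {"targets": [[0,0,1,0,0,0,0],[0,0,2,0,0,0,0],[0,0,2,0,0,0,0]]}}

```text
t: 9.45
tool_pos: [0.5715, -0.1173, 0.3255]
tool_rot: [-1.649, -2.674, 0.0]
ft_force: [0.8, -0.4, -1.5]
width: 0.016
```

{"fn": "send_rows", "kwargs": {"targets": [[0,0,1,0,0,0,0],[0,0,2,0,0,0,0],[0,0,2,0,0,0,0]]}}

```text
t: 9.82
tool_pos: [0.5715, -0.1174, 0.3235]
tool_rot: [-1.649, -2.674, 0.0]
ft_force: [-0.7, -0.3, -0.9]
width: 0.0159
```

{"fn": "send_rows", "kwargs": {"targets": [[0,0,1,0,0,0,0],[0,0,2,0,0,0,0],[0,0,2,0,0,0,0]]}}

```text
t: 10.2
tool_pos: [0.5715, -0.1173, 0.3215]
tool_rot: [-1.649, -2.674, 0.0]
ft_force: [-0.2, 1.0, -1.5]
width: 0.0161
```

{"fn": "send_rows", "kwargs": {"targets": [[0,0,1,0,0,0,0],[0,0,2,0,0,0,0],[0,0,2,0,0,0,0]]}}

```text
t: 10.58
tool_pos: [0.5715, -0.1173, 0.3195]
tool_rot: [-1.649, -2.674, 0.0]
ft_force: [-0.4, -0.7, -1.5]
width: 0.0159
```

{"fn": "send_rows", "kwargs": {"targets": [[0,0,1,0,0,0,0],[0,0,2,0,0,0,0],[0,0,2,0,0,0,0]]}}

```text
t: 10.95
tool_pos: [0.5715, -0.1173, 0.3175]
tool_rot: [-1.649, -2.674, 0.0]
ft_force: [0.1, 0.2, -1.8]
width: 0.0156
```

Tip ≈ 23 mm. Feel for the floor in 1 mm steps.

{"fn": "send_rows", "kwargs": {"targets": [[0,0,1,0,0,0,0],[0,0,1,0,0,0,0],[0,0,1,0,0,0,0]]}}

```text
t: 11.32
tool_pos: [0.5715, -0.1173, 0.3166]
tool_rot: [-1.649, -2.674, -0.0]
ft_force: [0.0, 0.4, -1.3]
width: 0.0156
```

{"fn": "send_rows", "kwargs": {"targets": [[0,0,1,0,0,0,0],[0,0,1,0,0,0,0],[0,0,1,0,0,0,0]]}}

```text
t: 11.7
tool_pos: [0.5715, -0.1173, 0.3156]
tool_rot: [1.649, 2.674, -0.0]
ft_force: [1.1, -0.2, -0.8]
width: 0.0158
```

{"fn": "send_rows", "kwargs": {"targets": [[0,0,1,0,0,0,0],[0,0,1,0,0,0,0],[0,0,1,0,0,0,0]]}}

```text
t: 12.08
tool_pos: [0.5715, -0.1173, 0.3146]
tool_rot: [-1.649, -2.674, 0.0]
ft_force: [0.8, -0.4, -1.2]
width: 0.016
```

```bash
python3 -c "
from h import *
go([.5709,-.1172,.1513],2.035)
print(ctrl.state()['ft_torque'])
"
```

```text
t 12.075 grip [ 0.5715 -0.1173  0.1516] F [ 0.8 -0.4 -1.2] w 0.016 q6 -0.73
  shift [ 0.4 -0.5  0.3] turn [-0.   -0.    0.08]
[-0.02200331 -0.08097962 -0.0264159 ]
```

{"fn": "send_rows", "kwargs": {"targets": [[0,0,0.6,0,0,0,0],[0,0,0.6,0,0,0,0],[0,0,0.6,0,0,0,0]]}}

```text
t: 12.45
tool_pos: [0.5715, -0.1173, 0.3144]
tool_rot: [1.649, 2.674, 0.0]
ft_force: [-0.8, 0.3, 2.6]
width: 0.0156
```

{"fn": "send_rows", "kwargs": {"targets": [[0,0,0.6,0,0,0,0],[0,0,0.6,0,0,0,0],[0,0,0.6,0,0,0,0]]}}

```text
t: 12.82
tool_pos: [0.5715, -0.1173, 0.3143]
tool_rot: [1.649, 2.673, 0.0]
ft_force: [-2.2, 1.0, 5.5]
width: 0.0157
```

{"fn": "send_rows", "kwargs": {"targets": [[0,0,-1.8,0,0,0,0],[0,0,-1.8,0,0,10,0],[0,0,-1.8,0,0,20,0],[0,0,-1.8,0,0,30,0],[0,0,-1.8,0,0,40,0]]}}

```text
t: 13.45
tool_pos: [0.5717, -0.1173, 0.3145]
tool_rot: [-2.469, -1.942, 0.0]
ft_force: [-0.2, 0.5, -0.4]
width: 0.0159
```

{"fn": "send_rows", "kwargs": {"targets": [[0,0,0,0,0,10,0],[0,0,0,0,0,20,0],[0,0,0,0,0,30,0],[0,0,0,0,0,40,0],[0,0,0,0,0,50,0]]}}

```text
t: 14.08
tool_pos: [0.5717, -0.1174, 0.3145]
tool_rot: [-3.059, -0.716, -0.0]
ft_force: [1.5, -0.8, -1.3]
width: 0.016
```

{"fn": "send_rows", "kwargs": {"targets": [[0,0,0,0,0,0,0],[0,0,0,0,0,0,0]]}}

```text
t: 14.32
tool_pos: [0.5716, -0.1173, 0.3147]
tool_rot: [-3.055, -0.73, 0.0]
ft_force: [1.0, -0.1, -1.5]
width: 0.016
```

```bash
python3 -c "
from h import *
go([.5709,-.1172,.1525],2.035-np.pi/2)
print(ctrl.state()['ft_torque'])
"
```

```text
t 14.325 grip [ 0.5716 -0.1173  0.1517] F [ 1.  -0.1 -1.5] w 0.016 q6 0.84
  shift [-0.6 -0.4 -0.8] turn [-0.02  0.01  0.28]
[ 0.04444004 -0.28860855  0.00197567]
```

{"fn": "send_rows", "kwargs": {"targets": [[0,0,-1,0,0,0,0],[0,0,-2,0,0,0,0],[0,0,-4,0,0,0,0],[0,0,-7,0,0,0,0],[0,0,-10,0,0,0,0]]}}

```text
t: 14.95
tool_pos: [0.5715, -0.1174, 0.3253]
tool_rot: [-3.057, -0.725, 0.0]
ft_force: [-0.3, 0.2, -2.2]
width: 0.0158
```

{"fn": "send_rows", "kwargs": {"targets": [[0,0,0,0,0,0,0],[0,0,0,0,0,0,0]]}}

```text
t: 15.2
tool_pos: [0.5715, -0.1173, 0.3252]
tool_rot: [-3.057, -0.725, 0.0]
ft_force: [0.0, 0.3, -2.8]
width: 0.016
```

```bash
python3 -c "
from h import *
go([.5709,-.1172,.300],2.035-np.pi/2)
print(ctrl.state()['ft_torque'])
"
```

```text
t 15.2 grip [ 0.5715 -0.1173  0.1622] F [ 0.   0.3 -2.8] w 0.016 q6 0.84
  shift [  -0.5   -0.4 -137.8] turn [-0.    0.    0.08]
[-0.01219315 -0.00570033 -0.02301284]
```

{"fn": "send_rows", "kwargs": {"targets": [[0,0,-8,0,0,0,0],[0,0,-18,0,0,0,0],[0,0,-30,0,0,0,0],[0,0,-40,0,0,0,0],[0,0,-50,0,0,0,0]]}}

```text
t: 15.82
tool_pos: [0.5715, -0.1173, 0.3763]
tool_rot: [3.057, 0.725, 0.001]
ft_force: [0.2, -0.8, -3.4]
width: 0.0159
```

```bash
python3 -c "
from h import *
for i in range(3):
  shot('scene','x');print(ctrl.state()['ft_force'])
shot('top','top5')
a=cv2.imread('pics/top5.png')[150:250,310:410];b=cv2.imread('pics/x.png')[190:290,210:310]
cv2.imwrite('pics/e6.png',cv2.resize(np.hstack([a,b]),None,fx=4,fy=4,interpolation=2))"
```

```text
[ 0.36489346  0.34922887 -2.91358928]
[-0.14410833 -1.22695579 -3.58816563]
[-0.2405044   0.75951984 -4.72736839]
```

View pics/e6.png

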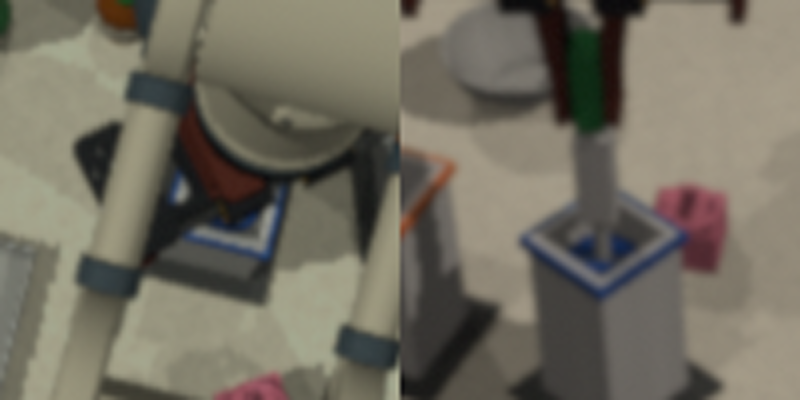

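{"fn": "send_rows", "kwargs": {"targets": [[0,0,-10,0,0,0,0],[0,0,-25,0,0,0,0],[0,0,-45,0,0,0,0],[0,0,-65,0,0,0,0],[0,0,-80,0,0,0,0]]}}

```text
t: 16.65
tool_pos: [0.5714, -0.1173, 0.4574]
tool_rot: [3.056, 0.724, 0.003]
ft_force: [0.6, -0.7, -4.3]
width: 0.0157
```

{"fn": "send_rows", "kwargs": {"targets": [[0,0,0,0,0,0,0],[0,0,0,0,0,0,0],[0,0,0,0,0,0,0]]}}

```text
t: 17.02
tool_pos: [0.5716, -0.1174, 0.454]
tool_rot: [-3.056, -0.724, 0.003]
ft_force: [-0.2, 0.1, -3.3]
width: 0.016
```

```bash
python3 -c "
from h import *
go([.4982,.0664,.294],2.035-np.pi/2)
shot('scene','scene7');shot('top','top7')
a=cv2.imread('pics/top7.png')[150:250,310:410];b=cv2.imread('pics/scene7.png')[170:270,210:310]
cv2.imwrite('pics/e7.png',cv2.resize(np.hstack([a,b]),None,fx=4,fy=4,interpolation=2))"
```

```text
t 17.025 grip [ 0.5713 -0.1173  0.291 ] F [-0.2  0.1 -3.3] w 0.016 q6 0.84
  shift [  16.9 -197.2   -2.8] turn [-0.08  0.09  0.08]
```

View pics/e7.png

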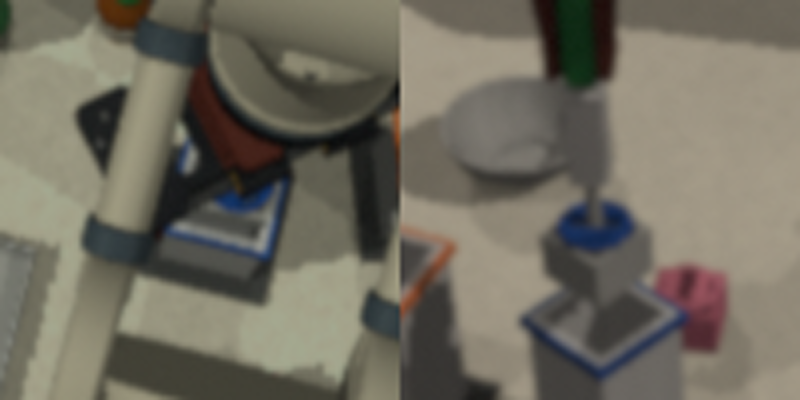

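{"fn": "send_rows", "kwargs": {"targets": [[1,-10,0,0,0,0,0],[2,-28,0,0,0,0,0],[4,-50,0,0,0,0,0],[6,-73,0,0,0,0,0],[8,-97,0,0,0,0,0]]}}

```text
t: 17.75
tool_pos: [0.5342, -0.0252, 0.4555]
tool_rot: [-3.057, -0.726, -0.001]
ft_force: [0.2, 0.0, -2.9]
width: 0.016
```

{"fn": "send_rows", "kwargs": {"targets": [[2,-24,0,0,0,0,0],[4,-48,0,0,0,0,0],[6,-70,0,0,0,0,0],[8,-88,0,0,0,0,0],[9,-100,0,0,0,0,0]]}}

```text
t: 18.38
tool_pos: [0.4976, 0.0677, 0.4555]
tool_rot: [3.056, 0.727, 0.001]
ft_force: [-0.1, -0.4, -2.7]
width: 0.0157
```

{"fn": "send_rows", "kwargs": {"targets": [[0,0,0,0,0,0,0],[0,0,0,0,0,0,0],[0,0,0,0,0,0,0]]}}

```text
t: 18.75
tool_pos: [0.4985, 0.0658, 0.4551]
tool_rot: [3.057, 0.723, -0.001]
ft_force: [0.7, -0.5, -3.3]
width: 0.0158
```

```bash
python3 -c "
from h import *
go([.4982,.0664,.294],2.035-np.pi/2)
shot('scene','scene8');shot('top','top8')
a=cv2.imread('pics/top8.png')[180:300,230:350];b=cv2.imread('pics/scene8.png')[200:340,290:430]
cv2.imwrite('pics/e8.png',np.hstack([cv2.resize(c,(400,400),interpolation=2) for c in (a,b)]))"
```

```text
t 18.75 grip [0.4985 0.0657 0.2921] F [ 0.7 -0.5 -3.3] w 0.0158 q6 1.17
  shift [ 0.  -0.7 -1.9] turn [0.   0.02 0.02]
```

View pics/e8.png

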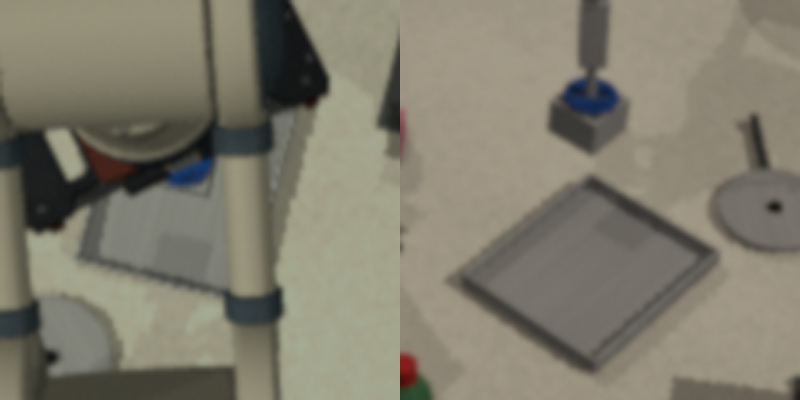

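{"fn": "send_rows", "kwargs": {"targets": [[0,0,20,0,0,0,0],[0,0,50,0,0,0,0],[0,0,85,0,0,0,0],[0,0,115,0,0,0,0],[0,0,130,0,0,0,0]]}}

```text
t: 19.48
tool_pos: [0.4981, 0.066, 0.3231]
tool_rot: [-3.057, -0.724, 0.005]
ft_force: [-0.4, -0.2, -2.4]
width: 0.0158
```

{"fn": "send_rows", "kwargs": {"targets": [[0,0,0,0,0,0,0],[0,0,2,0,0,0,0],[0,0,4,0,0,0,0],[0,0,6,0,0,0,0],[0,0,6,0,0,0,0]]}}

```text
t: 20.1
tool_pos: [0.4983, 0.0663, 0.3193]
tool_rot: [3.057, 0.725, 0.0]
ft_force: [-0.1, 0.4, -3.8]
width: 0.0157
```

```bash
python3 -c "
from h import *
go([.4982,.0664,.150],2.035-np.pi/2)
for i in range(4):
  shot('scene','scene9');print(ctrl.state()['ft_force'])
shot('top','top9')
a=cv2.imread('pics/top9.png')[180:300,230:350];b=cv2.imread('pics/scene9.png')[220:340,290:410]
cv2.imwrite('pics/e9.png',np.hstack([cv2.resize(c,(400,400),interpolation=2) for c in (a,b)]))"
```

```text
t 20.1 grip [0.4983 0.0663 0.1563] F [-0.1  0.4 -3.8] w 0.0157 q6 1.17
  shift [-0.  -0.1  6.3] turn [ 0.   -0.    0.08]
[ 0.55452395  0.28558604 -3.56484338]
[-0.31415751  0.97360402 -3.43272177]
[-0.21834621 -0.48521938 -3.18916015]
[ 1.42677697 -0.09833824 -2.9568736 ]
```

View pics/e9.png

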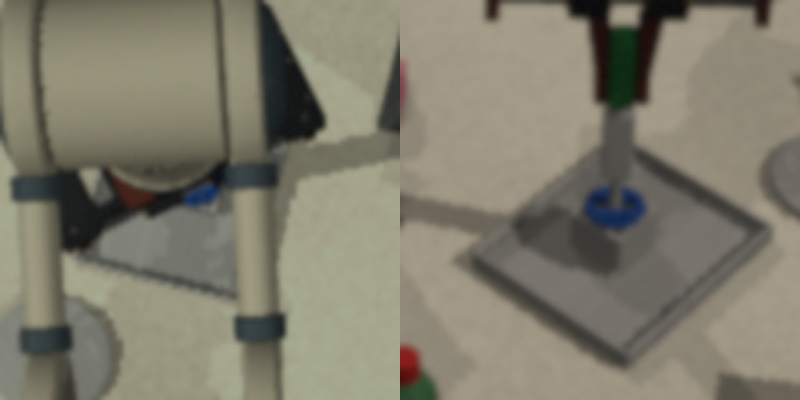

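{"fn": "send_rows", "kwargs": {"targets": [[0,0,1,0,0,0,0],[0,0,2,0,0,0,0],[0,0,3,0,0,0,0],[0,0,3,0,0,0,0],[0,0,3,0,0,0,0]]}}

```text
t: 20.98
tool_pos: [0.4983, 0.0663, 0.3162]
tool_rot: [-3.057, -0.725, 0.0]
ft_force: [0.4, -0.2, -2.6]
width: 0.016
```

{"fn": "send_rows", "kwargs": {"targets": [[0,0,1,0,0,0,0],[0,0,1,0,0,0,0],[0,0,1,0,0,0,0],[0,0,1,0,0,0,0]]}}

```text
t: 21.48
tool_pos: [0.4983, 0.0663, 0.3153]
tool_rot: [-3.057, -0.725, -0.0]
ft_force: [-0.1, 0.6, -2.8]
width: 0.0158
```

{"fn": "send_rows", "kwargs": {"targets": [[0,0,1,0,0,0,0],[0,0,1,0,0,0,0],[0,0,1,0,0,0,0],[0,0,1,0,0,0,0]]}}

```text
t: 21.98
tool_pos: [0.4983, 0.0663, 0.3145]
tool_rot: [3.057, 0.725, 0.001]
ft_force: [1.4, 0.5, -2.3]
width: 0.016
```

{"fn": "send_rows", "kwargs": {"targets": [[0,0,1,0,0,0,0],[0,0,1,0,0,0,0],[0,0,1,0,0,0,0],[0,0,1,0,0,0,0]]}}

```text
t: 22.48
tool_pos: [0.4983, 0.0663, 0.3135]
tool_rot: [3.057, 0.725, 0.001]
ft_force: [1.5, 0.8, -0.3]
width: 0.0154
```

{"fn": "send_rows", "kwargs": {"targets": [[0,0,0.6,0,0,0,0],[0,0,0.6,0,0,0,0],[0,0,0.6,0,0,0,0]]}}

```text
t: 22.85
tool_pos: [0.4983, 0.0664, 0.3127]
tool_rot: [-3.057, -0.725, -0.001]
ft_force: [1.9, 0.7, -0.2]
width: 0.0158
```

{"fn": "send_rows", "kwargs": {"targets": [[0,0,0.6,0,0,0,0],[0,0,0.6,0,0,0,0],[0,0,0.6,0,0,0,0]]}}

```text
t: 23.22
tool_pos: [0.4983, 0.0664, 0.3124]
tool_rot: [-3.057, -0.725, -0.001]
ft_force: [1.4, 0.3, 1.8]
width: 0.0158
```

```bash
python3 -c "
from h import *
go([.4982,.0664,.150],2.035-np.pi/2)
f=[]
for i in range(6):
  shot('scene','scene10');f.append(ctrl.state()['ft_force'])
print(np.mean(f,0))
b=cv2.imread('pics/scene10.png')[220:340,290:410]
cv2.imwrite('pics/e10.png',np.hstack([cv2.resize(c,(500,500),interpolation=2) for c in (b,)]))"
```

```text
t 23.225 grip [0.4984 0.0664 0.1494] F [1.4 0.3 1.8] w 0.0158 q6 1.17
  shift [-0.1 -0.1 -0.6] turn [ 0.01 -0.04  0.08]
[1.56498682 0.99472162 3.60434121]
```

View pics/e10.png

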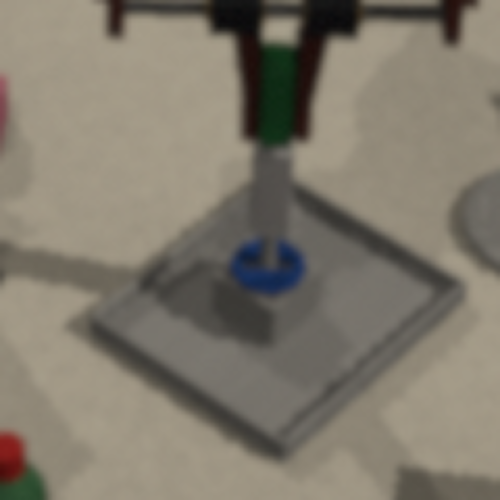

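{"fn": "send_rows", "kwargs": {"targets": [[0,0,-1.5,0,0,0,0],[0,0,-1.5,0,0,-10,0],[0,0,-1.5,0,0,-20,0],[0,0,-1.5,0,0,-30,0],[0,0,-1.5,0,0,-40,0]]}}

```text
t: 24.15
tool_pos: [0.4979, 0.0663, 0.3125]
tool_rot: [-2.618, -1.733, 0.004]
ft_force: [1.0, 0.8, -1.2]
width: 0.0159
```

{"fn": "send_rows", "kwargs": {"targets": [[0,0,0,0,0,-10,0],[0,0,0,0,0,-20,0],[0,0,0,0,0,-30,0],[0,0,0,0,0,-40,0],[0,0,0,0,0,-50,0]]}}

```text
t: 24.78
tool_pos: [0.4978, 0.0661, 0.3125]
tool_rot: [-1.64, -2.676, 0.004]
ft_force: [-0.5, 0.2, -0.1]
width: 0.0161
```

{"fn": "send_rows", "kwargs": {"targets": [[0,0,0,0,0,0,0],[0,0,0,0,0,0,0]]}}

```text
t: 25.02
tool_pos: [0.4981, 0.0662, 0.3128]
tool_rot: [-1.653, -2.67, 0.002]
ft_force: [0.9, 0.6, -0.6]
width: 0.0159
```

```bash
python3 -c "
from h import *
go([.4982,.0664,.150],2.035)
print(ctrl.state()['ft_torque'])
f=[]
for i in range(4):
  shot('scene','scene11');f.append(ctrl.state()['ft_force'])
print(np.mean(f,0))
b=cv2.imread('pics/scene11.png')[260:310,330:380]
cv2.imwrite('pics/e11.png',np.hstack([cv2.resize(c,(500,500),interpolation=2) for c in (b,)]))"
```

```text
t 25.025 grip [0.4978 0.0662 0.1498] F [ 0.9  0.6 -0.6] w 0.0159 q6 -0.4
  shift [ 0.1  0.2 -0.2] turn [-0.1  -0.03 -0.12]
[-0.05318525 -0.13000183  0.02964175]
[-0.05739287  0.38009114 -1.62225429]
```

View pics/e11.png

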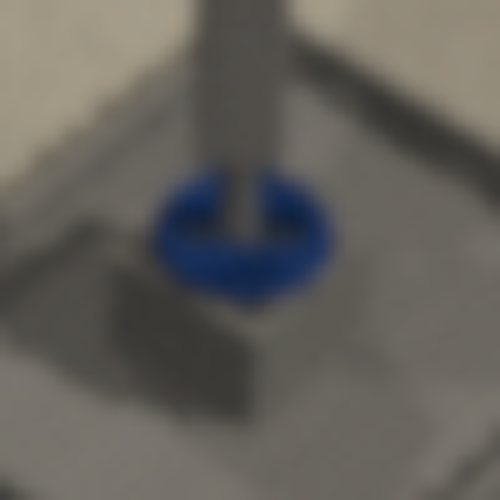

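{"fn": "send_rows", "kwargs": {"targets": [[0,0,-1,0,0,0,0],[0,0,-2,0,0,0,0],[0,0,-3,0,0,0,0],[0,0,-4,0,0,0,0],[0,0,-5,0,0,0,0]]}}

```text
t: 25.85
tool_pos: [0.4983, 0.0663, 0.3186]
tool_rot: [1.649, 2.674, 0.0]
ft_force: [-0.2, -0.0, -1.4]
width: 0.0158
```

{"fn": "send_rows", "kwargs": {"targets": [[0,0,-1,0,0,0,0],[0,0,-2,0,0,0,0],[0,0,-3,0,0,0,0],[0,0,-4,0,0,0,0],[0,0,-5,0,0,0,0]]}}

```text
t: 26.48
tool_pos: [0.4983, 0.0663, 0.3236]
tool_rot: [-1.649, -2.674, 0.0]
ft_force: [-0.0, 1.0, -1.4]
width: 0.0159
```

```bash
python3 -c "
from h import *
go([.4982,.0664,.150],2.035)
f=[]
for i in range(4):
  shot('scene','scene12');f.append(ctrl.state()['ft_force'])
print(np.mean(f,0))
b=cv2.imread('pics/scene12.png')[250:320,320:390]
cv2.imwrite('pics/e12.png',np.hstack([cv2.resize(c,(500,500),interpolation=2) for c in (b,)]))"
```

```text
t 26.475 grip [0.4982 0.0663 0.1606] F [-0.   1.  -1.4] w 0.0159 q6 -0.4
  shift [ 0.1 -0.  10.6] turn [-0.   -0.    0.08]
[-0.03413885  0.12307881 -0.87973126]
```

View pics/e12.png

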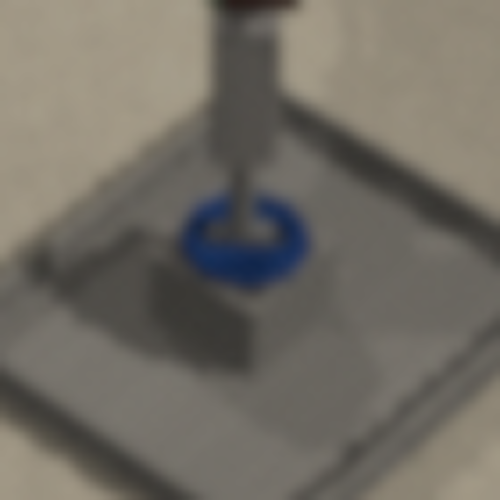

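The canister stays on the tray while the key comes out freely. Continue up.

{"fn": "send_rows", "kwargs": {"targets": [[0,0,-3,0,0,0,0],[0,0,-7,0,0,0,0],[0,0,-11,0,0,0,0],[0,0,-16,0,0,0,0],[0,0,-22,0,0,0,0]]}}

```text
t: 27.3
tool_pos: [0.4983, 0.0663, 0.3459]
tool_rot: [1.649, 2.674, 0.0]
ft_force: [-0.3, 0.3, 0.1]
width: 0.0157
```

{"fn": "send_rows", "kwargs": {"targets": [[0,0,-20,0,0,0,0],[0,0,-45,0,0,0,0],[0,0,-70,0,0,0,0],[0,0,-92,0,0,0,0],[0,0,-92,0,0,0,0]]}}

```text
t: 27.92
tool_pos: [0.4982, 0.0663, 0.4408]
tool_rot: [1.647, 2.67, 0.005]
ft_force: [-0.2, 0.9, -1.2]
width: 0.0157
```

```bash
python3 -c "
from h import *
go([.5548,.3051,.275],.32)
go([.5548,.3051,.275],.32+np.pi/2)
shot('scene','scene13')
b=cv2.imread('pics/scene13.png')[180:340,280:440]
cv2.imwrite('pics/e13.png',np.hstack([cv2.resize(c,(560,560),interpolation=2) for c in (b,)]))"
```

```text
t 27.925 grip [0.499  0.0664 0.2778] F [-0.2  0.9 -1.2] w 0.0157 q6 -0.4
  shift [187.9 157.8   3.2] turn [ 0.3  -0.15 98.34]
t 27.925 grip [0.499  0.0664 0.2778] F [-0.2  0.9 -1.2] w 0.0157 q6 -0.4
  shift [187.9 157.8   3.2] turn [0.28 0.1  8.34]
```

View pics/e13.png

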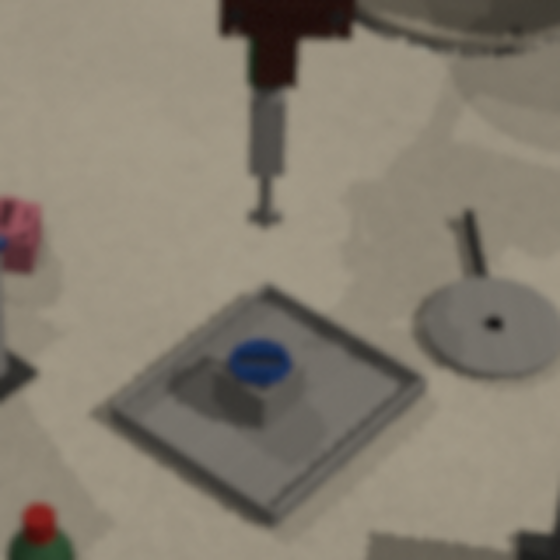

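{"fn": "send_rows", "kwargs": {"targets": [[25,21,0,0,0,10,0],[55,46,0,0,0,20,0],[85,71,0,0,0,30,0],[112,95,0,0,0,40,0],[140,118,0,0,0,49,0]]}}

```text
t: 28.6
tool_pos: [0.5411, 0.2456, 0.436]
tool_rot: [-2.614, -1.742, 0.003]
ft_force: [-0.1, -0.5, -1.2]
width: 0.0158
```

```bash
python3 -c "
from h import *
go([.5548,.3051,.275],.32)"
```

```text
t 28.6 grip [0.5408 0.2454 0.273 ] F [-0.1 -0.5 -1.2] w 0.0158 q6 0.76
  shift [ 60.2 -10.2  -2.1] turn [-4.000e-02  1.200e-01  4.903e+01]
```

{"fn": "send_rows", "kwargs": {"targets": [[15,-3,0,0,0,10,0],[30,-5,0,0,0,20,0],[45,-7,0,0,0,30,0],[55,-9,0,0,0,40,0],[60,-10,0,0,0,49,0]]}}

```text
t: 29.22
tool_pos: [0.5545, 0.3044, 0.4357]
tool_rot: [3.1, 0.502, -0.004]
ft_force: [0.3, -0.2, -1.4]
width: 0.0157
```

{"fn": "send_rows", "kwargs": {"targets": [[0,0,0,0,0,0,0],[0,0,0,0,0,0,0],[0,0,0,0,0,0,0]]}}

```text
t: 29.6
tool_pos: [0.5544, 0.3034, 0.4374]
tool_rot: [3.099, 0.512, -0.0]
ft_force: [-0.0, -0.1, -1.2]
width: 0.0154
```

```bash
python3 -c "
from h import *
go([.5550,.3051,.275],.32)
shot('scene','scene14')
b=np.hstack([cv2.imread('pics/scene%d.png'%i)[250:350,410:510] for i in (3,14)])
cv2.imwrite('pics/e14.png',cv2.resize(b,(800,400),interpolation=2))"
```

```text
t 29.6 grip [0.5543 0.3034 0.2744] F [-0.  -0.1 -1.2] w 0.0154 q6 1.69
  shift [ 1.1 -1.4 -0.6] turn [0.   0.02 0.42]
```

View pics/e14.png

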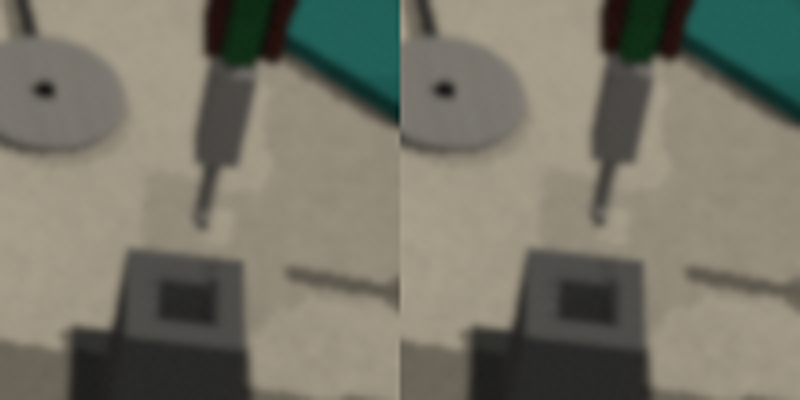

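{"fn": "send_rows", "kwargs": {"targets": [[1,-1.4,0,0,0,0.4,0],[1,-1.4,20,0,0,0.4,0],[1,-1.4,45,0,0,0.4,0],[1,-1.4,70,0,0,0.4,0],[1,-1.4,88,0,0,0.4,0]]}}

```text
t: 30.28
tool_pos: [0.5548, 0.3053, 0.3481]
tool_rot: [3.101, 0.499, -0.002]
ft_force: [-0.0, -0.2, -1.4]
width: 0.0156
```

{"fn": "send_rows", "kwargs": {"targets": [[0,0,0,0,0,0,0],[0,0,0,0,0,0,0]]}}

```text
t: 30.52
tool_pos: [0.555, 0.3054, 0.3508]
tool_rot: [-3.101, -0.499, -0.002]
ft_force: [-0.5, 0.5, -1.5]
width: 0.0156
```

```bash
python3 -c "
from h import *
go([.5550,.3051,.1415],.32)
print(ctrl.state()['ft_torque'])"
```

```text
t 30.525 grip [0.5552 0.3055 0.1878] F [-0.5  0.5 -1.5] w 0.0156 q6 1.7
  shift [-0.2  0.3 46.3] turn [-0.01 -0.09 -0.05]
[ 0.00205609 -0.0364368  -0.02186053]
```

{"fn": "send_rows", "kwargs": {"targets": [[0,0,4,0,0,0,0],[0,0,8,0,0,0,0],[0,0,12,0,0,0,0],[0,0,16,0,0,0,0],[0,0,16,0,0,0,0]]}}

```text
t: 31.15
tool_pos: [0.5548, 0.3053, 0.3329]
tool_rot: [3.101, 0.499, -0.002]
ft_force: [0.2, -0.6, -1.1]
width: 0.016
```

{"fn": "send_rows", "kwargs": {"targets": [[0,0,3,0,0,0,0],[0,0,6,0,0,0,0],[0,0,9,0,0,0,0],[0,0,12,0,0,0,0],[0,0,12,0,0,0,0]]}}

```text
t: 31.78
tool_pos: [0.5548, 0.3053, 0.321]
tool_rot: [3.102, 0.499, -0.001]
ft_force: [-1.2, 0.0, -0.6]
width: 0.016
```

```bash
python3 -c "
from h import *
go([.5550,.3051,.1415],.32)
print(ctrl.state()['ft_torque'])"
```

```text
t 31.775 grip [0.5547 0.3053 0.158 ] F [-1.2  0.  -0.6] w 0.016 q6 1.7
  shift [ 0.1  0.3 16.5] turn [ 0.    0.04 -0.06]
[ 0.0027508  -0.00324906  0.01898421]
```

{"fn": "send_rows", "kwargs": {"targets": [[0,0,3,0,0,0,0],[0,0,6,0,0,0,0],[0,0,9,0,0,0,0],[0,0,12,0,0,0,0],[0,0,12,0,0,0,0]]}}

```text
t: 32.4
tool_pos: [0.5548, 0.3053, 0.3091]
tool_rot: [3.102, 0.499, -0.001]
ft_force: [0.4, -0.1, -1.7]
width: 0.0156
```

{"fn": "send_rows", "kwargs": {"targets": [[0,0,1,0,0,0,0],[0,0,2,0,0,0,0],[0,0,3,0,0,0,0],[0,0,4,0,0,0,0],[0,0,4,0,0,0,0]]}}

```text
t: 33.02
tool_pos: [0.5549, 0.3053, 0.3054]
tool_rot: [3.102, 0.499, -0.0]
ft_force: [0.6, 0.2, -1.5]
width: 0.016
```

```bash
python3 -c "
from h import *
go([.5550,.3051,.1413],.32)
print(ctrl.state()['ft_torque'])"
```

```text
t 33.025 grip [0.5549 0.3053 0.1424] F [ 0.6  0.2 -1.5] w 0.016 q6 1.7
  shift [0.  0.3 1.1] turn [ 0.    0.01 -0.06]
[-0.01647391 -0.01475339 -0.00835419]
```

{"fn": "send_rows", "kwargs": {"targets": [[0,0,1,0,0,0,0],[0,0,1,0,0,0,0],[0,0,1,0,0,0,0]]}}

```text
t: 33.4
tool_pos: [0.5549, 0.3054, 0.3046]
tool_rot: [-3.102, -0.499, -0.0]
ft_force: [-0.5, -0.5, 0.0]
width: 0.0157
```

{"fn": "send_rows", "kwargs": {"targets": [[0,0,1,0,0,0,0],[0,0,1,0,0,0,0],[0,0,1,0,0,0,0]]}}

```text
t: 33.78
tool_pos: [0.5549, 0.3053, 0.3043]
tool_rot: [-3.101, -0.499, -0.001]
ft_force: [-1.2, -0.7, 4.4]
width: 0.0157
```

Contact at the same height as at the grasp (304.3 mm). Open slowly, then rise.

{"fn": "send_rows", "kwargs": {"targets": [[0,0,-0.6,0,0,0,17],[0,0,-0.6,0,0,0,19],[0,0,-0.6,0,0,0,24],[0,0,-0.6,0,0,0,32],[0,0,-0.6,0,0,0,44]]}}

```text
t: 34.4
tool_pos: [0.5549, 0.3053, 0.3041]
tool_rot: [-3.102, -0.499, 0.0]
ft_force: [-0.2, 0.1, -0.6]
width: 0.0386
```

{"fn": "send_rows", "kwargs": {"targets": [[0,0,0,0,0,0,50],[0,0,-20,0,0,0,50],[0,0,-60,0,0,0,50],[0,0,-110,0,0,0,50],[0,0,-150,0,0,0,50]]}}

```text
t: 35.02
tool_pos: [0.5543, 0.3051, 0.4585]
tool_rot: [-3.101, -0.499, -0.006]
ft_force: [0.7, -0.3, 0.2]
width: 0.0501
```

{"fn": "send_rows", "kwargs": {"targets": [[-50,0,0,0,0,0,50],[-100,0,0,0,0,0,50],[-140,0,0,0,0,0,50],[-140,0,0,0,0,0,50],[-140,0,0,0,0,0,50]]}}

```text
t: 35.65
tool_pos: [0.4222, 0.2615, 0.4554]
tool_rot: [-3.101, -0.499, -0.004]
ft_force: [1.0, 0.3, 1.0]
width: 0.0498
```

```bash
python3 -c "
from h import *
go([.5550,.3051,.1413],.32)
shot('scene','scene15');shot('top','top15')
b=cv2.imread('pics/scene15.png')[220:380,290:490]
a=cv2.imread('pics/top15.png')[150:310,150:350]
cv2.imwrite('pics/e15.png',cv2.resize(np.hstack([a,b]),(800,320),interpolation=2))"
```

```text
t 35.65 grip [0.4225 0.2616 0.2924] F [1.  0.3 1. ] w 0.0498 q6 1.74
  shift [139.5   0.3 151.4] turn [-0.02 -0.13 -0.06]
```

View pics/e15.png

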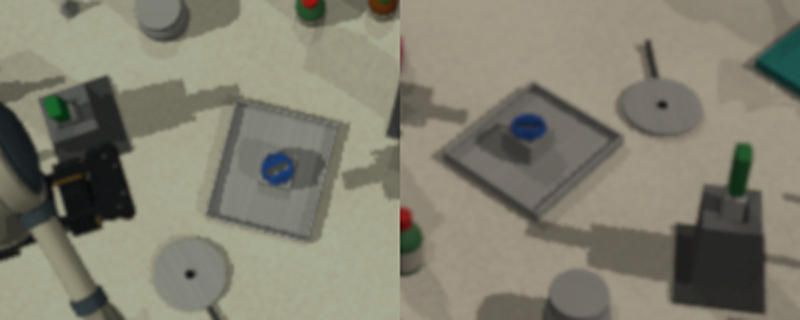

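```bash
python3 -c "
from h import *
a=cv2.imread('pics/scene0.png').astype(int);b=cv2.imread('pics/scene15.png').astype(int)
for i in (a,b):
  m=(i[:,:,1]>i[:,:,2]+30)&(i[:,:,1]>i[:,:,0]+30); m[:285]=0;m[340:]=0;m[:,:430]=0;m[:,480:]=0
  y,x=np.nonzero(m);print(len(x),x.mean(),y.mean(),x.min(),x.max(),y.min(),y.max())
print(ctrl.state()['joint_vel'].round(3)); print(ctrl.hand_in())"
```

```text
52 462.11538461538464 297.61538461538464 459 465 294 301
48 461.625 296.4166666666667 459 465 293 300
[-0.002  0.01   0.005 -0.001  0.     0.   ]
the job is handed in; nothing more can be done
None
```

The blue canister is standing in the middle of the instrument tray and the key is back in its holder. I handed the job in at about 36 s of the 72 s allowed; no verdict is reported.

- **Fetching:** The nose and cross bar went through the slot with no contact. I then felt lightly for the hollow's floor; the last reading there was 5.5 N, and forces on the tool are all I could measure. After a quarter turn the canister lifted clear of the well, touched only by the key.
- **Placing:** I lowered it onto the tray floor, turned the key back and drew it out.
- **Key:** It met the bottom of the holder with the tool at 304.3 mm, the same height as when I first gripped it, and then I opened the hand and backed away.

**Last checks:**
- The pictures show the canister upright near the centre of the tray, clear of its walls.
- The key stands in its holder, and the arm touches nothing.
- The key's handle shows about 1 pixel higher in the scene picture than at the start (about 0.5 pixel sideways). I put that down to a slightly different lean or picture noise and did not look into it further.
- The two cameras disagreed by 2 to 4 mm on the positions I measured, so I used their average and the position of the key's bar relative to the well.
- I did not measure the orange canister or the loose items again after the job, but nothing was moved near them.

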